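# Set the turned leg in the three-ring stand

### The job

Three turned furniture legs stand on the bench. Take the one whose collar is of the size that goes through the two upper rings of the ring stand but is stopped by the smallest, bottom ring, and lower it upright, foot first, down through the rings until its collar rests on the smallest ring; do not drop it in. Let go of it there, and leave the other two legs standing where they are.

Things in the scene. Friction and masses are not known exactly. Their poses are not given: they have to be found in the camera images.
- leg_medium: The leg to take: dark turned walnut, about 180 g, standing loose and upright on the bench. Origin: centre of its flat foot, z up. From the foot up: round foot 34 mm diameter, 40 mm long; collar 68 mm diameter from 40 to 54 mm; shaft 44 mm diameter to its flat top at 150 mm. Its collar passes the two upper rings and is stopped by the smallest.
- leg_wide: Bystander leg of the same dark walnut, about 260 g, standing loose. Origin: centre of its flat foot, z up. From the foot up: round foot 34 mm diameter, 40 mm long; wide collar 104 mm diameter from 40 to 54 mm; shaft 44 mm diameter to its flat top at 150 mm. Too wide for the middle ring.
- leg_plain: Bystander leg of the same dark walnut, about 150 g, standing loose. Origin: centre of its flat foot, z up. From the foot up: round foot 34 mm diameter, 40 mm long; no collar; shaft 44 mm diameter to its flat top at 150 mm. It would drop through all the rings.
- ring_stand: Fixed stand: three level steel rings (7 mm thick, rims 6 mm wide) on one vertical axis over a wooden base 10 mm thick. Openings and upper faces' heights above the bench: 54 mm at 60, 90 mm at 88, 114 mm at 116 mm. Origin at bench level on the rings' axis, z up. Its post, 14 mm thick, as tall as the top ring, is 84 mm from the axis along own +x. The leg seated has its foot 20 mm above the bench.
Things that resemble listed ones, but are neither listed nor needed, are in the scene too. What is shaped like the leg_medium but orange or red is not meant. Leave any orange look-alike of the ring_stand alone.

How it is judged:
At the end, for the whole second after the job is handed in: The leg with the 68 mm collar stands in the stand, released and at rest: its axis within 15 mm of the rings' axis, its foot 15 to 25 mm above the bench (collar on the smallest ring), upright within 0.1 rad; the other two legs stand upright (within 0.15 rad) within 30 mm of where they were (horizontal distance between leg_medium and ring_stand below 0.015 m and z of leg_medium in the frame of ring_stand between 0.015 and 0.025 m and angle between leg_medium's own z axis and vertical below 0.1 rad and linear speed of leg_medium below 0.02 m/s and distance of each of leg_wide, leg_plain from where it was at the start of the episode below 0.03 m and angle between each of leg_wide, leg_plain's own z axis and vertical below 0.15 rad); the robot touches nothing.
It fails at once if the leg is dropped into the stand (it moves faster than 0.6 m/s between the rings) (horizontal distance between leg_medium and ring_stand below 0.06 m and z of leg_medium in the frame of ring_stand below 0.11 m and linear speed of leg_medium above 0.6 m/s).
It fails at once if another leg is knocked over or shifted by more than 50 mm (distance of any of leg_wide, leg_plain from where it was at the start of the episode above 0.05 m or angle between any of leg_wide, leg_plain's own z axis and vertical above 0.4 rad).
It also fails if it takes over 42 s, if anything falls off the work surface, if the arm or the gripper's body presses on something with over 40 N, if the wrist force passes 120 N, or if a joint passes its speed limit or range.

### The arm

A 6-joint arm with a two-finger parallel gripper is mounted at the origin on the work surface. World frame = base frame: x ahead of the robot, y to its left, z up, the work surface at z = 0. Lengths are in m, angles in rad, forces in N, time in s.
With the tool pointing down it reaches from about 0.4 to 0.825 m from the base axis. Payload 7 kg.
Tool frame: the origin (TCP) lies at the centre of the arm's flange, where the gripper is bolted on; the fingertips stand 178 mm ahead of it and the grasp point (between the pads) lies arm.tcp_to_grasp ahead of it (arm.tcp_to_grasp is the distance from the TCP to the grasp point, in m); z points along the fingers, y is the direction in which the jaws open and shut (so a half turn about z gives the same grasp; the last joint's range is limited). The gripper opens to 88 mm and grips with 3 to 60 N. Pads are 19 mm wide; open, the fingers measure 130 mm over their backs; the gripper's body (78 mm by 193 mm) begins 47 mm behind the grasp point.
Start: joints at [-0.971, 0.359, 0.012, 0, -1.224, -0.288], TCP at [0.207, -0.642, 0.405] pointing down, gripper open.
Joint ranges: [-3.07, 3.07], [-1.43, 2.12], [-1.02, 1.25], [-3.03, 1.67], [-3.05, -0], [-3.03, 3.03]. Speed limits (rad/s): [2.39, 2.39, 3.01, 3.14, 3.14, 3.14].

### API

Orientations are given as [roll, pitch, yaw] about the fixed x, y, z axes, in that order (R = Rz(yaw) Ry(pitch) Rx(roll)).
In Python, from station import arm gives the robot as it stands.
- The arm moves only by the tool move_arm, never from a script. Its argument "deltas" is a list of rows, each a list of 6 numbers: the shift along the world's x, y, z in mm, then the turn, a rotation vector about the world's x, y, z in degrees. In form: [[tx, ty, tz, ax, ay, az], ...]. A call has exactly 5 rows; each row shifts and turns the commanded pose from where the row before left it; what a row does not reach is not made up. A row lasts 1/12 s, in which the tool goes at most 41.7 mm and 7.16 degrees, less where a joint would pass 70% of its speed; a pose out of reach is approached as far as the arm can. A call with a gripper value outside its range is refused whole. "claw" is the closure in counts, from 0 (fully open) to 255 (shut), set as the call begins (left out, the last holds). The fingers move at their own pace and stop on an object; "squeeze" is the grip in N (left out, the last holds). Time passes only in rows, so rows that do not move let the fingers close, or fill a call up. It gives the time, the measured TCP pose, the force and the opening at its end, in the units of the state.
- arm.get_state(): the state, without advancing time (a new reading comes with each control period).
- arm.grab_frame(name): name is "scene" or "top" or "wrist"; returns the picture (400x640x3 uint8, red, green, blue); there is no depth.
- arm.calibration(name): a dict with "intrinsics" (3x3 intrinsics, pixels), "T" (4x4, takes a point from camera to world coordinates); the wrist camera has in their place "mount" (4x4, takes a point from camera to tool coordinates, whose origin is the TCP and whose axes are the flange's). Camera axes: x right, y up, looking along -z (the intrinsics and any distortion apply to the point x, -y, -z); pixel columns grow to the right and rows downward; lengths in m; the calibration is good to about 2 mm. A picture is of the moment at which its call begins: read the wrist's pose just before it. calibration takes no time and is no camera call.
- arm.job_done(): hands the job in, once; it reports no verdict.
Trained networks look in the newest picture that a camera, given by its name, has taken for a name from the list of things; names that differ only in an ending like _2 or _b are one class to them, and where a whole thing is asked for, a point or a joint stands for the part that bears it (a point fixed in the world has none). Each returns a list of dicts, best first, with "score" (0 to 1); they miss things now and then, are a little off and sometimes report something else, mostly with a low value. They report only what shows in the picture. A call takes as long as a camera call. They do not tell look-alikes from the thing itself.
- arm.spot_in(thing, camera): "xy" ([column, row] in pixels, amid what is visible of it).
- arm.masks_of(thing, camera): "pixels" (400x640 bool, what is visible of it) and "xy" ([column, row] in pixels, amid what is visible of it).
- arm.spot_point(thing, camera): "xy" ([column, row] in pixels: a listed point, or the origin of a listed thing).
The state is a dict: "t": time; "q": joint angles; "qd": joint speeds; "joint_efforts": joint torques, N m; "eef_pos": TCP position; "ee_rot": TCP orientation; "force": force on the tool from outside, world axes, zero at the start; "moment": the same for the moment, N m; "width": finger opening in m.
Only numpy, scipy, OpenCV 4.12 (cv2) and the standard library are available. Lean on these libraries where they do the work, as an engineer would, in place of code of your own. Each camera call takes 0.05 s, during which the arm holds its last target. There are 200 camera calls.

## Working session

There is one attempt and no reset: what is moved stays moved. The work goes in short steps, Python scripts to look and compute and a tool call to move; the robot and the scene stay as the last step left them, time stands still between calls to the robot, and variables do not carry over. Pictures are saved under pics/ and viewed, about 8 in all and at most 12, crops included, and the job is handed in when it is done.

Besides the shell and the picture viewer there is one more tool, called after "Emit:" by a JSON object that holds its "method" and its "body". move_arm: Moves the arm, as the interface text tells. Its arguments: {"type":"object","properties":{"deltas":{"type":"array","items":{"type":"array","items":{"type":"number"}}},"claw":{"type":"number"},"squeeze":{"type":"number"}},"required":["deltas"]}

```bash
mkdir -p pics; cat > h.py <<'E'
import numpy as np,cv2
from station import arm
def save(im,n): cv2.imwrite(f'pics/{n}.png',cv2.cvtColor(im,cv2.COLOR_RGB2BGR))
def ray(cam,xy,T=None):
    c=arm.calibration(cam);K=np.array(c['intrinsics']);T=np.array(c['T']) if T is None else T
    d=np.linalg.inv(K)@[xy[0],xy[1],1];d=np.array([d[0],-d[1],-d[2]])
    return T[:3,3],T[:3,:3]@d
def atz(cam,xy,z,T=None):
    o,d=ray(cam,xy,T);return (o+d*(z-o[2])/d[2]).round(4)
def proj(cam,p,T=None):
    c=arm.calibration(cam);K=np.array(c['intrinsics']);T=np.array(c['T']) if T is None else T
    q=T[:3,:3].T@(np.array(p)-T[:3,3]);q=np.array([q[0],-q[1],-q[2]]);q=K@q;return q[:2]/q[2]
E
python3 - <<'E'
from h import *
a=arm.grab_frame('top');b=arm.grab_frame('scene');save(a,'top1');save(b,'scene1')
s=arm.get_state();print(s,arm.tcp_to_grasp,arm.calibration('top').keys())
print(np.array(arm.calibration('top')['T']).round(3),np.array(arm.calibration('scene')['T']).round(3))
for c in('top','scene'):
  for n in('leg_medium','leg_wide','leg_plain','ring_stand'):
    print(c,n,[(np.round(d['xy'],1),round(d['score'],2),atz(c,d['xy'],0)[:2]) for d in arm.spot_point(n,c)])
E
```

```text
{'t': 0.1, 'q': array([-9.70901686e-01,  3.59305554e-01,  1.11741460e-02, -2.84595620e-04,
       -1.22411703e+00, -2.88128978e-01]), 'qd': array([ 0.00055081, -0.0003543 ,  0.00357318,  0.00068103, -0.00118328,
       -0.00013027]), 'joint_efforts': array([-1.93516949e-03, -5.84163380e+01,  2.93749005e+01,  7.01547503e+00,
        1.02031013e-02, -7.03499995e-05]), 'eef_pos': array([ 0.20701078, -0.64229673,  0.40383709]), 'ee_rot': array([ 3.14012437e+00, -1.56138856e-04, -2.82992377e+00]), 'force': array([ 0.11533719, -0.61736308,  0.30116521]), 'moment': array([ 0.00575204, -0.00662184, -0.01485527]), 'width': 0.08751015413184617} 0.1593 dict_keys(['intrinsics', 'T'])
[[-0.074  0.976 -0.205  0.36 ]
 [-0.997 -0.072  0.019  0.009]
 [ 0.003  0.206  0.979  0.932]
 [ 0.     0.     0.     1.   ]] [[-0.363 -0.591  0.72   1.226]
 [ 0.932 -0.249  0.265  0.255]
 [ 0.023  0.767  0.641  0.634]
 [ 0.     0.     0.     1.   ]]
top leg_medium [(array([278.1, 241.6]), 0.97, array([0.4681, 0.1006])), (array([329.1, 281.8]), 0.62, array([ 0.3749, -0.0029])), (array([330.3, 235.1]), 0.57, array([ 0.4739, -0.013 ]))]
top leg_wide [(array([211.8, 263.7]), 0.79, array([0.4313, 0.2444]))]
top leg_plain [(array([246.8, 162.3]), 0.77, array([0.6514, 0.1616]))]
top ring_stand [(array([382.3, 118.6]), 0.95, array([ 0.7333, -0.1527])), (array([414. , 249.2]), 0.87, array([ 0.4302, -0.1908]))]
scene leg_medium [(array([360.1, 204.9]), 0.94, array([0.464 , 0.1012])), (array([331.9, 173.2]), 0.87, array([ 0.3669, -0.0037])), (array([316.3, 195.2]), 0.56, array([ 0.47  , -0.0087]))]
scene leg_wide [(array([424.8, 212.4]), 0.77, array([0.4313, 0.25  ]))]
scene leg_plain [(array([364.9, 269.1]), 0.77, array([0.6563, 0.1665]))]
scene ring_stand [(array([258.2, 171.2]), 0.9, array([ 0.4346, -0.1852])), (array([207.6, 246.6]), 0.67, array([ 0.7228, -0.1587])), (array([365.5, 268.1]), 0.26, array([0.6533, 0.1669]))]
```

View pics/top1.png

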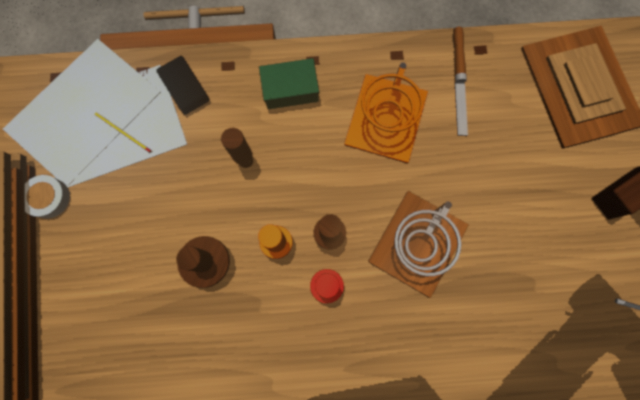

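View pics/scene1.png

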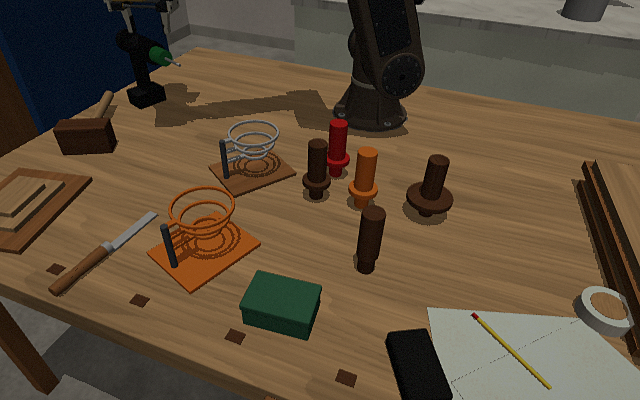

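The top view shows the dark 68 mm-collar leg at (330,232) and the steel stand at (427,243). The orange stand is at (387,120), and the red and orange legs at (327,287) and (275,240) are look-alikes. The scene view agrees, with the leg at (316,170) and the steel stand at (255,150). Averaging the two cameras puts the leg at about (0.472,-0.011) and the stand at about (0.432,-0.188). Next I move over the area and check with the wrist camera.

Emit:
{"method": "move_arm", "body": {"deltas": [[13,31,1,0,0,1],[13,31,1,0,0,1],[13,31,1,0,0,1],[13,31,1,0,0,1],[13,31,1,0,0,1]], "claw": 0}}

```text
t: 0.92
eef_pos: [0.2722, -0.4861, 0.4097]
ee_rot: [-3.141, 0.0, -2.742]
force: [0.9, 0.4, 0.5]
width: 0.0875
```

Emit:
{"method": "move_arm", "body": {"deltas": [[13,31,1,0,0,1],[13,31,1,0,0,1],[13,31,1,0,0,1],[13,31,1,0,0,1],[13,31,1,0,0,1]]}}

```text
t: 1.33
eef_pos: [0.3372, -0.3309, 0.415]
ee_rot: [-3.141, 0.001, -2.655]
force: [1.0, 0.8, 0.2]
width: 0.0875
```

Emit:
{"method": "move_arm", "body": {"deltas": [[13,31,1,0,0,1],[13,31,1,0,0,1],[13,31,1,0,0,1],[0,0,0,0,0,0],[0,0,0,0,0,0]]}}

```text
t: 1.75
eef_pos: [0.3766, -0.238, 0.4182]
ee_rot: [-3.141, 0.001, -2.599]
force: [0.4, -0.3, 0.5]
width: 0.0875
```

```bash
cat >> h.py <<'E'
from scipy.spatial.transform import Rotation as R
def wT(s):
    T=np.eye(4);T[:3,:3]=R.from_euler('xyz',s['ee_rot']).as_matrix();T[:3,3]=s['eef_pos']
    return T@np.array(arm.calibration('wrist')['mount'])
E
cat > w.py <<'E'
from h import *
import sys
s=arm.get_state();T=wT(s);a=arm.grab_frame('wrist');save(a,sys.argv[1])
print(s['t'],s['eef_pos'].round(4),s['ee_rot'].round(3),s['force'].round(1),s['width'],T[:3,3].round(3))
for n in('leg_medium','ring_stand'):
    print(n,[(np.round(d['xy'],1),round(d['score'],2),atz('wrist',d['xy'],0,T)[:2]) for d in arm.spot_point(n,'wrist')])
for p in([.472,-.011,0],[.472,-.011,.15],[.4324,-.188,0],[.4324,-.188,.116]): print(p,proj('wrist',p,T).round(0))
E
python3 w.py w1
```

```text
1.75 [ 0.3766 -0.238   0.4182] [-3.141e+00  1.000e-03 -2.599e+00] [ 0.4 -0.3  0.5] 0.08749559661575866 [ 0.308 -0.279  0.398]
leg_medium [(array([456.9, 239.8]), 0.87, array([ 0.3645, -0.0016])), (array([408.5, 288. ]), 0.55, array([ 0.4743, -0.0143]))]
ring_stand [(array([331.8, 214.5]), 0.92, array([ 0.4296, -0.1906]))]
[0.472, -0.011, 0] [411. 288.]
[0.472, -0.011, 0.15] [450. 367.]
[0.4324, -0.188, 0] [332. 217.]
[0.4324, -0.188, 0.116] [335. 254.]
```

View pics/w1.png

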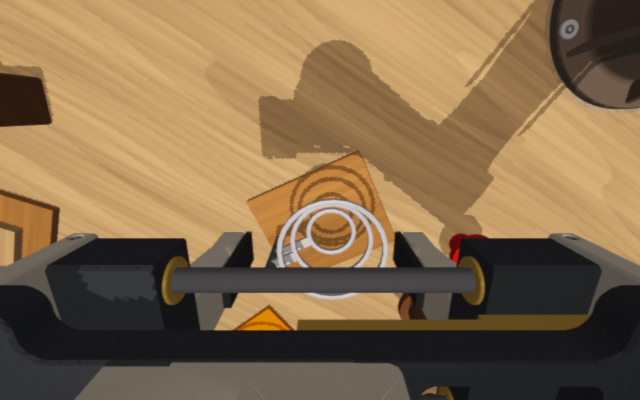

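The wrist view shows the steel stand with its smallest ring centred near (331,230) and its top ring near (332,248). I'll project those points at their known heights and refine the leg from its mask in the top view.

```bash
python3 - <<'E'
from h import *
s=arm.get_state();T=wT(s)
print(atz('wrist',(331,230.5),.058,T),atz('wrist',(332,248.5),.114,T))
arm.grab_frame('top');arm.grab_frame('scene')
for c in('top','scene'):
  for m in arm.masks_of('leg_medium',c):
    if abs(m['xy'][0]-(330 if c=='top' else 316))<6 :
      ys,xs=np.nonzero(m['pixels']);print(c,m['score'],m['xy'],xs.min(),xs.max(),ys.min(),ys.max())
      # silhouette fit
      from scipy.optimize import minimize
      def sil(x,y):
        im=np.zeros((400,640),np.uint8);t=np.linspace(0,2*np.pi,40)
        for r,z0,z1 in((.017,0,.04),(.034,.04,.054),(.022,.054,.15)):
          P=np.array([proj(c,(x+r*np.cos(a),y+r*np.sin(a),z)) for z in(z0,z1) for a in t])
          cv2.fillConvexPoly(im,cv2.convexHull((P*16).round().astype(np.int32)),1,shift=4)
        return im>0
      def cost(p):
        S=sil(*p);return 1-(S&m['pixels']).sum()/(S|m['pixels']).sum()
      b=min((cost((x,y)),x,y) for x in np.arange(.46,.486,.002) for y in np.arange(-.024,.004,.002));print(np.round(b,4))
E
```

```text
[ 0.4303 -0.1948  0.058 ] [ 0.4282 -0.1966  0.114 ]
scene 0.82 [317.4, 166.8] 302 330 139 198Traceback (most recent call last):
  File "<stdin>", line 19, in <module>
  File "<stdin>", line 19, in <genexpr>
  File "<stdin>", line 18, in cost
  File "<stdin>", line 14, in sil
  File "h.py", line 11, in proj
    c=arm.calibration(cam);K=np.array(c['intrinsics']);T=np.array(c['T']) if T is None else T
ValueError: time passes only in moves, steps and waits
```

```bash
sed -i 's/^from station import arm/from station import arm as _a\nimport functools\nclass A:\n    calibration=staticmethod(functools.lru_cache()(lambda n:_a.calibration(n)))\n    def __getattr__(s,k): return getattr(_a,k)\narm=A()/' h.py
python3 - <<'E'
from h import *
a=arm.grab_frame('top');b=arm.grab_frame('scene')
t=np.linspace(0,2*np.pi,40)
for c in('top','scene'):
  for m in arm.masks_of('leg_medium',c):
    print(c,np.round(m['xy']),round(m['score'],2))
    if abs(m['xy'][0]-(330 if c=='top' else 316))<6 and abs(m['xy'][1]-(232 if c=='top' else 168))<15:
      def sil(x,y):
        im=np.zeros((400,640),np.uint8)
        for r,z0,z1 in((.017,0,.04),(.034,.04,.054),(.022,.054,.15)):
          P=np.array([proj(c,(x+r*np.cos(q),y+r*np.sin(q),z)) for z in(z0,z1) for q in t])
          cv2.fillConvexPoly(im,cv2.convexHull((P*16).round().astype(np.int32)),1,shift=4)
        return im>0
      def cost(p):
        S=sil(*p);return 1-(S&m['pixels']).sum()/(S|m['pixels']).sum()
      print(np.round(min((cost((x,y)),x,y) for x in np.arange(.46,.486,.002) for y in np.arange(-.024,.004,.002)),4))
# overlay of predicted rings at two candidate axes
crops=[]
for im,c in((a,'top'),(b,'scene')):
  u=proj(c,(.432,-.19,.06)).round().astype(int);k=6
  v=cv2.resize(im[u[1]-45:u[1]+45,u[0]-45:u[0]+45],None,fx=k,fy=k,interpolation=cv2.INTER_CUBIC)
  for (x,y),col in(((.4324,-.188),(255,0,0)),((.430,-.195),(0,255,0))):
    for r,z in((.027,.06),(.045,.088),(.057,.116)):
      P=np.array([(proj(c,(x+r*np.cos(q),y+r*np.sin(q),z))-u+45.5)*k for q in t]).astype(np.int32);cv2.polylines(v,[P],True,col,1)
  crops.append(v[:, :400*1] if 0 else cv2.resize(v,(400,400)))
save(np.hstack(crops),'rings')
E
```

```text
top [274. 238.] 0.74
top [324. 296.] 0.73
scene [335. 149.] 0.92
scene [362. 179.] 0.85
scene [318. 171.] 0.75
[ 0.1046  0.47   -0.01  ]
```

View pics/rings.png

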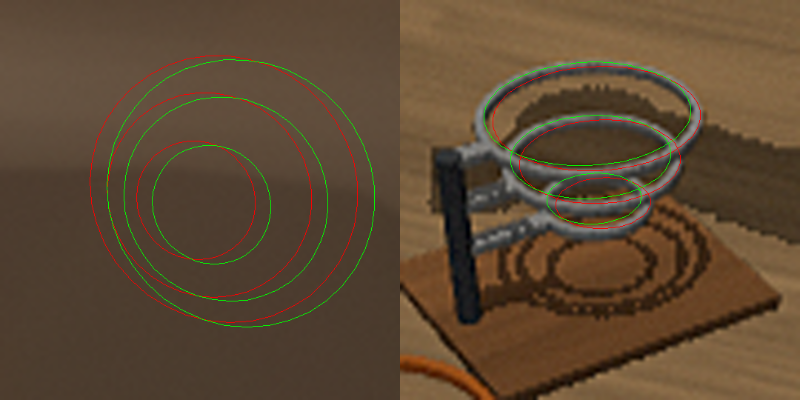

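In the scene crop the real rings lie between the red and green candidates, slightly toward the camera (+x). The top view is hidden by the arm. I'll fit the ring annuli to the earlier unobstructed pictures.

```bash
python3 - <<'E'
from h import *
s=arm.get_state();t=np.linspace(0,2*np.pi,60)
for c,f,T in(('top','top1',None),('scene','scene1',None),('wrist','w1',wT(s))):
  im=cv2.cvtColor(cv2.imread(f'pics/{f}.png'),cv2.COLOR_BGR2HSV).astype(float)
  g=((im[...,1]<50)&(im[...,2]>85)).astype(float)
  g=cv2.GaussianBlur(g,(0,0),1.0)
  def sc(x,y):
    P=np.array([proj(c,(x+r*np.cos(q),y+r*np.sin(q),z),T) for r,z in((.030,.058),(.048,.086),(.060,.114)) for q in t],np.float32)
    return cv2.remap(g.astype(np.float32),P[:,0].copy(),P[:,1].copy(),cv2.INTER_LINEAR).mean()
  print(c,np.round(sorted([(sc(x,y),x,y) for x in np.arange(.42,.446,.002) for y in np.arange(-.204,-.178,.002)])[-3:],4).tolist())
E
```

```text
top [[0.5454, 0.432, -0.194], [0.5483, 0.434, -0.192], [0.5746, 0.434, -0.194]]
scene [[0.4951, 0.43, -0.196], [0.4973, 0.432, -0.194], [0.503, 0.43, -0.194]]
wrist [[0.7619, 0.43, -0.194], [0.7818, 0.432, -0.196], [0.8097, 0.432, -0.194]]
```

Emit:
{"method": "move_arm", "body": {"deltas": [[11,25,0,0,0,1],[11,25,0,0,0,1],[11,25,0,0,0,1],[11,25,0,0,0,1],[11,25,0,0,0,1]]}}

```text
t: 2.72
eef_pos: [0.4313, -0.1134, 0.4178]
ee_rot: [-3.141, 0.0, -2.515]
force: [-0.1, 0.2, 1.2]
width: 0.0878
```

Emit:
{"method": "move_arm", "body": {"deltas": [[10,26,-1,0,0,0],[10,26,-1,0,0,0],[10,26,-1,0,0,0],[7,23,0,0,0,0],[0,0,0,0,0,0]]}}

```text
t: 3.13
eef_pos: [0.4693, -0.0107, 0.4145]
ee_rot: [-3.142, 0.0, -2.514]
force: [0.3, -0.5, -0.0]
width: 0.0877
```

```bash
python3 w.py w2
```

```text
3.1333 [ 0.4693 -0.0107  0.4145] [-3.142  0.    -2.514] [ 0.3 -0.5 -0. ] 0.08767148680012991 [ 0.405 -0.057  0.394]
leg_medium [(array([375.4, 116.5]), 0.9, array([0.3683, 0.0038])), (array([321.8, 172.6]), 0.69, array([ 0.4736, -0.0095])), (array([389.2, 212.2]), 0.62, array([0.4631, 0.1076]))]
ring_stand [(array([230.2,  65.5]), 0.89, array([ 0.4293, -0.1873])), (array([155. , 247.3]), 0.73, array([ 0.7227, -0.1503]))]
[0.472, -0.011, 0] [322. 171.]
[0.472, -0.011, 0.15] [321. 204.]
[0.4324, -0.188, 0] [229.  67.]
[0.4324, -0.188, 0.116] [186.  48.]
```

View pics/w2.png

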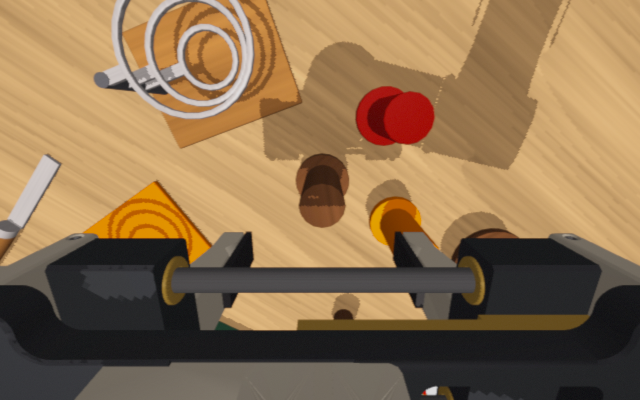

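All three cameras put the stand axis at about (0.432,-0.194). The wrist view has the leg top at (322,204), against a prediction of (321,204), so the leg is at (0.472,-0.011). The fingers clear the neighbouring legs, so I go down and grasp.

Emit:
{"method": "move_arm", "body": {"deltas": [[2,0,-20,0,0,0],[1,0,-26,0,0,0],[0,0,-28,0,0,0],[0,0,-24,0,0,0],[0,0,-16,0,0,0]]}}

```text
t: 3.7
eef_pos: [0.4699, -0.0148, 0.2986]
ee_rot: [3.141, -0.002, -2.517]
force: [-0.6, -0.4, -0.3]
width: 0.0878
```

Emit:
{"method": "move_arm", "body": {"deltas": [[0,0,-10,0,0,0],[0,0,-6,0,0,0],[0,0,0,0,0,0],[0,0,0,0,0,0],[0,0,0,0,0,0]]}}

```text
t: 4.12
eef_pos: [0.4713, -0.0137, 0.2855]
ee_rot: [-3.141, 0.001, -2.516]
force: [0.2, 1.0, -0.1]
width: 0.0875
```

Emit:
{"method": "move_arm", "body": {"deltas": [[0,0,0,0,0,0],[0,0,0,0,0,0],[0,0,0,0,0,0],[0,0,0,0,0,0],[0,0,0,0,0,0]], "claw": 255, "squeeze": 25}}

```text
t: 4.53
eef_pos: [0.4711, -0.0134, 0.2848]
ee_rot: [-3.142, 0.0, -2.515]
force: [0.6, 0.2, 0.3]
width: 0.06
```

Emit:
{"method": "move_arm", "body": {"deltas": [[0,0,0,0,0,0],[0,0,0,0,0,0],[0,0,0,0,0,0],[0,0,0,0,0,0],[0,0,0,0,0,0]]}}

```text
t: 4.95
eef_pos: [0.4711, -0.0134, 0.2846]
ee_rot: [3.142, -0.0, -2.516]
force: [-0.1, -0.4, -0.4]
width: 0.0436
```

Gripped, with an opening of 43.6 mm on the 44 mm shaft. Lifting.

Emit:
{"method": "move_arm", "body": {"deltas": [[0,0,8,0,0,0],[0,0,18,0,0,0],[0,0,25,0,0,0],[0,0,25,0,0,0],[0,0,25,0,0,0]]}}

```text
t: 5.37
eef_pos: [0.4707, -0.0136, 0.3872]
ee_rot: [3.141, -0.0, -2.516]
force: [1.6, 0.0, -1.4]
width: 0.0436
```

Emit:
{"method": "move_arm", "body": {"deltas": [[0,0,22,0,0,0],[0,0,14,0,0,0],[-2,-8,4,0,0,0],[-4,-18,0,0,0,0],[-6,-26,0,0,0,0]]}}

```text
t: 5.78
eef_pos: [0.4588, -0.0654, 0.4257]
ee_rot: [3.141, 0.001, -2.514]
force: [-0.4, -0.4, -2.4]
width: 0.0435
```

Emit:
{"method": "move_arm", "body": {"deltas": [[-7,-30,0,0,0,0],[-7,-30,0,0,0,0],[-6,-28,0,0,0,0],[-4,-20,0,0,0,0],[-2,-12,0,0,0,0]]}}

```text
t: 6.2
eef_pos: [0.4316, -0.1875, 0.425]
ee_rot: [3.141, -0.001, -2.517]
force: [-0.4, -0.3, -0.9]
width: 0.0437
```

Emit:
{"method": "move_arm", "body": {"deltas": [[-1,-8,0,0,0,0],[0,0,0,0,0,0],[0,0,0,0,0,0],[0,0,0,0,0,0],[0,0,0,0,0,0]]}}

```text
t: 6.62
eef_pos: [0.4322, -0.1928, 0.4256]
ee_rot: [3.141, 0.0, -2.515]
force: [0.1, -0.3, -1.6]
width: 0.0436
```

```bash
cat > v.py <<'E'
from h import *
import sys
s=arm.get_state();T=wT(s);a=arm.grab_frame('wrist');b=arm.grab_frame('scene')
print(s['t'],s['eef_pos'].round(4),s['ee_rot'].round(3),s['force'].round(1),s['width'])
t=np.linspace(0,2*np.pi,40);p=s['eef_pos'];zf=p[2]-.2846
for im,c,T in((a,'wrist',T),(b,'scene',None)):
  for x,y,col,L in((.432,-.194,(0,255,0),((.027,.06),(.045,.088),(.057,.116))),(p[0],p[1],(255,0,255),((.017,zf),(.034,zf+.04),(.034,zf+.054),(.022,zf+.15)))):
    for r,z in L: cv2.polylines(im,[(np.array([proj(c,(x+r*np.cos(q),y+r*np.sin(q),z),T) for q in t])*16).astype(np.int32)],True,col,1,shift=4)
k=cv2.resize(b[50:210,160:320],(400,400),interpolation=cv2.INTER_CUBIC)
save(np.hstack([cv2.resize(a[0:400,120:520],(400,400)),k]),sys.argv[1])
E
python3 v.py v1
```

```text
6.6167 [ 0.4322 -0.1928  0.4256] [ 3.141  0.    -2.515] [ 0.1 -0.3 -1.6] 0.04362661768762364
```

View pics/v1.png

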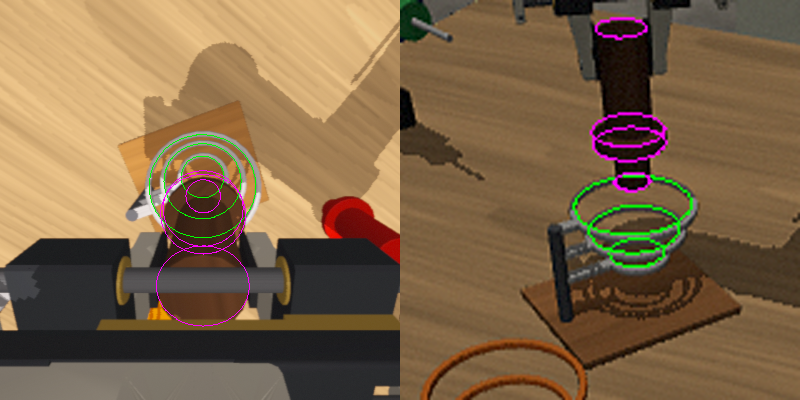

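The carried leg matches its predicted outline in both views and sits over the rings, which match to within about 2 mm. It is now lowered gently.

Emit:
{"method": "move_arm", "body": {"deltas": [[0,-1,-8,0,0,0],[0,0,-12,0,0,0],[0,0,-12,0,0,0],[0,0,-12,0,0,0],[0,0,-8,0,0,0]]}}

```text
t: 7.13
eef_pos: [0.4317, -0.1941, 0.372]
ee_rot: [3.14, -0.001, -2.515]
force: [0.5, 1.0, -1.9]
width: 0.0438
```

Emit:
{"method": "move_arm", "body": {"deltas": [[0,0,-8,0,0,0],[0,0,-6,0,0,0],[0,0,0,0,0,0],[0,0,0,0,0,0],[0,0,0,0,0,0]]}}

```text
t: 7.55
eef_pos: [0.4323, -0.1945, 0.3601]
ee_rot: [-3.141, 0.0, -2.515]
force: [-0.1, -1.7, -0.9]
width: 0.0439
```

```bash
python3 v.py v2
```

```text
7.55 [ 0.4323 -0.1945  0.3601] [-3.141  0.    -2.515] [-0.1 -1.7 -0.9] 0.04391840686439351
```

View pics/v2.png

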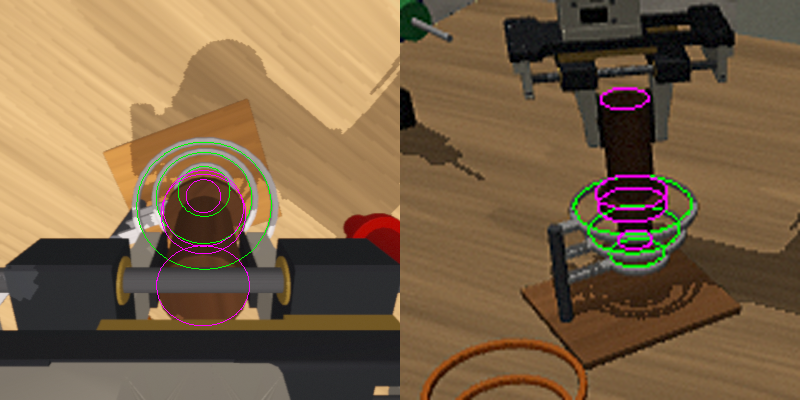

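The leg hangs centred in the top ring, with its foot about 15 mm above the smallest ring and no contact force. Continuing down.

Emit:
{"method": "move_arm", "body": {"deltas": [[0,0,-5,0,0,0],[0,0,-8,0,0,0],[0,0,-9,0,0,0],[0,0,-8,0,0,0],[0,0,-6,0,0,0]]}}

```text
t: 8.07
eef_pos: [0.4317, -0.1944, 0.3221]
ee_rot: [3.14, -0.001, -2.516]
force: [-0.1, -0.0, -1.6]
width: 0.0436
```

Emit:
{"method": "move_arm", "body": {"deltas": [[0,0,-5,0,0,0],[0,0,-5,0,0,0],[0,0,-4,0,0,0],[0,0,-2,0,0,0],[0,0,0,0,0,0]]}}

```text
t: 8.48
eef_pos: [0.432, -0.1944, 0.3072]
ee_rot: [3.141, -0.001, -2.516]
force: [-0.2, 0.5, -0.8]
width: 0.0438
```

Emit:
{"method": "move_arm", "body": {"deltas": [[0,0,-1,0,0,0],[0,0,-1,0,0,0],[0,0,0,0,0,0],[0,0,0,0,0,0],[0,0,0,0,0,0]]}}

```text
t: 8.9
eef_pos: [0.4321, -0.1944, 0.3058]
ee_rot: [-3.141, 0.0, -2.516]
force: [0.3, 0.3, -1.7]
width: 0.0436
```

Emit:
{"method": "move_arm", "body": {"deltas": [[0,0,-0.7,0,0,0],[0,0,-0.7,0,0,0],[0,0,0,0,0,0],[0,0,0,0,0,0],[0,0,0,0,0,0]]}}

```text
t: 9.32
eef_pos: [0.4322, -0.1944, 0.3047]
ee_rot: [-3.141, 0.0, -2.515]
force: [-1.5, 2.3, 5.9]
width: 0.0438
```

Emit:
{"method": "move_arm", "body": {"deltas": [[0,0,-0.5,0,0,0],[0,0,-0.5,0,0,0],[0,0,0,0,0,0],[0,0,0,0,0,0],[0,0,0,0,0,0]]}}

```text
t: 9.73
eef_pos: [0.4322, -0.1944, 0.3046]
ee_rot: [-3.141, 0.001, -2.515]
force: [-5.1, 4.7, 14.6]
width: 0.0439
```

Contact came at exactly the expected height (TCP 0.3046), so the collar is on the smallest ring. I relieve the press by 0.7 mm, open, and check before retreating.

Emit:
{"method": "move_arm", "body": {"deltas": [[0,0,0.7,0,0,0],[0,0,0,0,0,0],[0,0,0,0,0,0],[0,0,0,0,0,0],[0,0,0,0,0,0]]}}

```text
t: 10.15
eef_pos: [0.4322, -0.1944, 0.3047]
ee_rot: [-3.141, 0.0, -2.515]
force: [-2.9, 3.4, 9.2]
width: 0.0439
```

Emit:
{"method": "move_arm", "body": {"deltas": [[0,0,0,0,0,0],[0,0,0,0,0,0],[0,0,0,0,0,0],[0,0,0,0,0,0],[0,0,0,0,0,0]], "claw": 0}}

```text
t: 10.57
eef_pos: [0.4321, -0.1945, 0.3038]
ee_rot: [3.142, -0.0, -2.516]
force: [0.2, 0.1, -0.2]
width: 0.0711
```

Emit:
{"method": "move_arm", "body": {"deltas": [[0,0,0,0,0,0],[0,0,0,0,0,0],[0,0,0,0,0,0],[0,0,0,0,0,0],[0,0,0,0,0,0]]}}

```text
t: 10.98
eef_pos: [0.4321, -0.1944, 0.3039]
ee_rot: [3.142, -0.0, -2.516]
force: [-0.4, -0.3, -0.7]
width: 0.0877
```

```bash
python3 v.py v3
```

```text
10.9833 [ 0.4321 -0.1944  0.3039] [ 3.142 -0.    -2.516] [-0.4 -0.3 -0.7] 0.08766611968035563
```

View pics/v3.png

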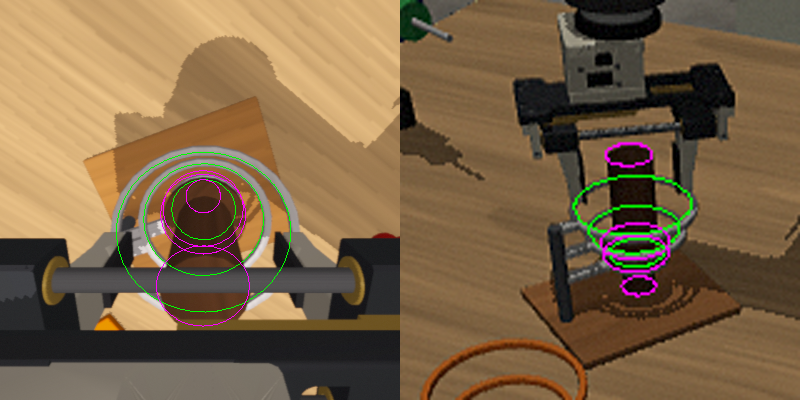

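The leg is released and stands upright in the rings at the predicted place. Going straight up to clear it, then aside.

Emit:
{"method": "move_arm", "body": {"deltas": [[0,0,8,0,0,0],[0,0,18,0,0,0],[0,0,25,0,0,0],[0,0,25,0,0,0],[0,0,25,0,0,0]]}}

```text
t: 11.5
eef_pos: [0.4318, -0.1944, 0.4067]
ee_rot: [-3.141, -0.0, -2.516]
force: [1.0, -1.0, 1.1]
width: 0.0876
```

Emit:
{"method": "move_arm", "body": {"deltas": [[0,-10,10,0,0,0],[0,-25,0,0,0,0],[0,-35,0,0,0,0],[0,-35,0,0,0,0],[0,-35,0,0,0,0]]}}

```text
t: 11.92
eef_pos: [0.4317, -0.336, 0.4156]
ee_rot: [-3.141, 0.001, -2.515]
force: [0.5, 0.7, 0.2]
width: 0.0876
```

Emit:
{"method": "move_arm", "body": {"deltas": [[0,-35,0,0,0,0],[0,-35,0,0,0,0],[0,-25,0,0,0,0],[0,-10,0,0,0,0],[0,0,0,0,0,0]]}}

```text
t: 12.33
eef_pos: [0.4316, -0.4416, 0.4141]
ee_rot: [3.14, -0.001, -2.518]
force: [-0.5, 0.8, -0.5]
width: 0.0874
```

```bash
python3 - <<'E'
from h import *
a=arm.grab_frame('top');b=arm.grab_frame('scene');t=np.linspace(0,2*np.pi,40)
for c in('top','scene'):
  for n in('leg_medium','leg_wide','leg_plain'):
    z=.02 if n=='leg_medium' else 0
    print(c,n,[(np.round(d['xy'],1),round(d['score'],2),atz(c,d['xy'],z)[:2]) for d in arm.spot_point(n,c)])
for im,c in((a,'top'),(b,'scene')):
  for r,z in((.034,.074),(.022,.17)): cv2.polylines(im,[(np.array([proj(c,(.432,-.194,0)+np.array([r*np.cos(q),r*np.sin(q),z])) for q in t])*16).astype(np.int32)],True,(255,0,255),1,shift=4)
save(np.hstack([cv2.resize(a[120:320,180:480],(400,267)),cv2.resize(b[80:280,180:480],(400,267))]),'end')
print(arm.get_state()['t'],arm.get_state()['eef_pos'])
E
```

```text
top leg_medium [(array([327.6, 286.6]), 0.82, array([0.365 , 0.0012])), (array([278.9, 244.6]), 0.59, array([0.4593, 0.0973])), (array([417.1, 247.8]), 0.56, array([ 0.4312, -0.1934]))]
top leg_wide [(array([210. , 262.3]), 0.6, array([0.4345, 0.2482]))]
top leg_plain [(array([246.7, 160.5]), 0.66, array([0.6557, 0.1617]))]
scene leg_medium [(array([255.2, 161.4]), 0.97, array([ 0.4228, -0.1987])), (array([361. , 200.1]), 0.92, array([0.4701, 0.1031])), (array([335.3, 176.1]), 0.92, array([0.4025, 0.0165]))]
scene leg_wide [(array([421.8, 213.2]), 0.58, array([0.4369, 0.2439]))]
scene leg_plain [(array([364.6, 267.7]), 0.86, array([0.6529, 0.1649]))]
12.7333 [ 0.43225201 -0.4385571   0.41549821]
```

View pics/end.png

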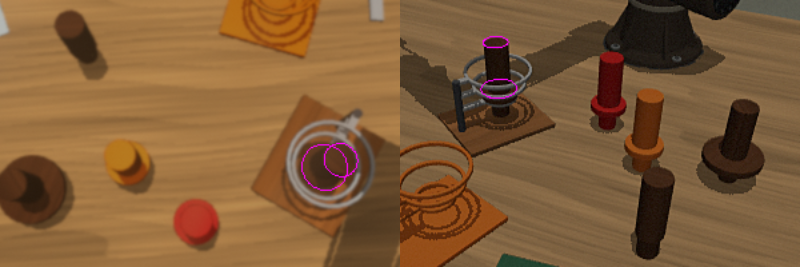

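The leg stands upright in the stand, on the predicted outline in both views, and the other legs have not moved. Handing in.

```bash
python3 -c "
from station import arm
print(arm.job_done())"
```

```text
the job is handed in; nothing more can be done
None
```

I gripped the dark 68 mm-collar leg by its upper shaft, lifted it over the steel stand and lowered it foot first through the rings. I then released it and moved the arm clear. The job was handed in at about 12.7 s of the 42 s allowed; no verdict is reported.

- **Seating:** contact came with the foot 20 mm above the bench, as specified, and the press peaked at about 15 N. The leg was not dropped.
- **Position:** the final top view puts the leg at (0.431, -0.193), against the stand axis measured at (0.432, -0.194). It looks upright and matches its predicted outline in both views.
- **Bystanders:** the wide and plain legs read within about 8 mm of their starting positions. That is roughly the detectors' own scatter, and both still stand.
- **Disagreements:** the scene camera's final point for the seated leg was about 10 mm off the axis, which its outline in the same picture contradicts. The first network estimate of the stand was about 6 mm off. I used a fit of the rings in all three cameras instead.

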